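# Sort the mixed-up parts trays

## Robot

A 6-joint arm with a two-finger parallel gripper is mounted at the origin on the work surface. World frame = base frame: x ahead of the robot, y to its left, z up, the work surface at z = 0. Lengths are in m, angles in rad, forces in N, time in s.
With the tool pointing down it reaches from about 0.275 to 0.825 m from the base axis. Payload 4.9 kg.
Tool frame: the origin (TCP) lies midway between the tips of the shut fingers; the grasp point (between the pads) lies 19 mm behind it (bot.grip_depth is the distance from the TCP to the grasp point, in m); y points along the fingers, x is the direction in which the jaws open and shut, and the axes are right-handed (so a half turn about y gives the same grasp; the last joint's range is limited). The gripper opens to 85 mm and grips with 20 to 120 N. Pads are 22 mm wide; open, the fingers measure 114 mm over their backs; the gripper's body (76 mm by 85 mm) begins 54 mm behind the grasp point. The pads swing forward as they close: fully open they stand 13 mm farther back than shut.
Start: joints at [1.053, 0.326, -0.193, 1.052, 0, 1.437], TCP at [0.206, 0.51, 0.231] pointing down, gripper open.
Joint ranges: [-2.65, 2.65], [-0.97, 1.79], [-1.3, 1.35], [-1.93, 2.1], [-1.47, 1.37], [-3.14, 3.14]. Speed limits (rad/s): [2.57, 2.57, 3.14, 3.14, 3.14, 3.14].

## Interface

Orientations are given as a unit quaternion [w, x, y, z].
In Python, from cell import bot gives the robot as it stands. Calls block until the motion is done:
- bot.move_pose(position, orientation): joint-space move of the TCP to a pose.
- bot.move_linear(position, speed=0.15, rotation=None, until_force=None): straight line of the TCP; rotation=None keeps the orientation; speed is the mean speed in m/s. With until_force (N) it stops when the force on the tool has changed by that much, and returns True; else False.
- bot.goto_joints(angles): joint-space move.
- bot.set_gripper(opening, grasp_force=None): opening from 0.0 (shut) to 1.0 (fully open); grasp_force is the grip in N (None keeps the last); returns when the fingers have stopped.
- bot.wait(seconds).
- bot.solve_ik(position, orientation): joint angles nearest the present ones, or None.
- bot.camera(name): name is "scene" or "top"; returns the picture (400x640x3 uint8, red, green, blue); there is no depth.
- bot.calibration(name): a dict with "mtx" (3x3 intrinsics, pixels), "extrinsics" (4x4, takes a point from world to camera coordinates). Camera axes: x right, y down, z forward; pixel columns grow to the right and rows downward; lengths in m; the calibration is good to about 2 mm. A picture is of the moment at which its call begins. calibration takes no time and is no camera call.
A pose or a line that the arm cannot do raises bot.PlanningError and nothing moves.
- bot.close_job(): hands the job in, once; it reports no verdict.
Trained networks look in the newest picture that a camera, given by its name, has taken for a name from the list of things; names that differ only in an ending like _2 or _b are one class to them, and where a whole thing is asked for, a point or a joint stands for the part that bears it (a point fixed in the world has none). Each returns a list of dicts, best first, with "confidence" (0 to 1); they miss things now and then, are a little off and sometimes report something else, mostly with a low value. They report only what shows in the picture. A call takes as long as a camera call. They do not tell look-alikes from the thing itself.
- bot.search_frame(camera, thing): "bbox" ([left, top, width, height] in pixels, round what is visible of it).
Readings, each from a call of its own:
- bot.read_clock(): time.
- bot.read_joint_positions(): joint angles.
- bot.read_joint_vel(): joint speeds.
- bot.read_joint_efforts(): joint torques, N m.
- bot.read_position(): TCP position.
- bot.read_tool_rot(): TCP orientation.
- bot.read_ft_force(): force on the tool from outside, world axes, zero at the start.
- bot.read_moment(): the same for the moment, N m.
- bot.read_gripper_width(): opening from 0.0 (shut) to 1.0 (fully open).
Only numpy, scipy, OpenCV 4.12 (cv2) and the standard library are available. Lean on these libraries where they do the work, as an engineer would, in place of code of your own. Each camera call takes 0.05 s, during which the arm holds its last target. There are 200 camera calls.

## Task

The loose part in the front bay of each of the four display trays is in the wrong tray. Move each one to the tray stocked with its own kind and set it upright and flat in the middle of that tray's front bay, on the paper square, using the empty rubber mat as a spare place on the way, since a bay has room for only one part. Set the parts down gently, without dropping or tipping them, and leave the four of them at rest in their trays.

Things in the scene. Friction and masses are not known exactly. Their poses are not given: they have to be found in the camera images.
- fan: loose small computer fan lying flat: square black frame 50 x 50 x 25 mm with a dark-grey rotor seen from above, about 60 g. Origin at the centre of its underside; x and y along its sides, z up (25 mm to the top). Solid to the fingers.
- heatsink: loose aluminium heat sink block, 60 mm (x, along the fins) x 42 mm (y) x 36 mm high, seven upright fins seen from above, about 150 g. Origin at the centre of its underside, z up.
- adapter: loose black power adapter block without cable, 72 mm (x) x 40 mm (y) x 30 mm high, a grey patch on top, about 180 g. Origin at the centre of its underside, z up.
- speaker: loose small round speaker, upright white cylinder 48 mm in diameter, 42 mm high, black and grey cone on top, about 160 g. Origin at the centre of its underside, z up.
- tray_fan: fixed grey tray for the loose fan, 210 x 150 x 12 mm. Far (+x) bay: three such fans, one stacked on another, fixed stock, tops below 56 mm. Front bay 117 x 142 mm inside, floor 4 mm above the table, 8 mm lips, white 80 mm paper square in its middle. Origin on the table under the middle of the front bay; x towards the stock, z up.
- tray_heatsink: fixed grey tray for the loose heat sink, 210 x 150 x 12 mm. Far (+x) bay: two such heat sinks, fixed stock, tops below 56 mm. Front bay 117 x 142 mm inside, floor 4 mm above the table, 8 mm lips, white 80 mm paper square in its middle. Origin on the table under the middle of the front bay; x towards the stock, z up.
- tray_adapter: fixed grey tray for the loose power adapter, 210 x 150 x 12 mm. Far (+x) bay: two such adapters, crosswise, fixed stock, tops below 56 mm. Front bay 117 x 142 mm inside, floor 4 mm above the table, 8 mm lips, white 80 mm paper square in its middle. Origin on the table under the middle of the front bay; x towards the stock, z up.
- tray_speaker: fixed grey tray for the loose speaker, 210 x 150 x 12 mm. Far (+x) bay: two such speakers, fixed stock, tops below 56 mm. Front bay 117 x 142 mm inside, floor 4 mm above the table, 8 mm lips, white 80 mm paper square in its middle. Origin on the table under the middle of the front bay; x towards the stock, z up.
- mat: free spot: black rubber mat, fixed, 90 (x) x 130 (y) x 3 mm, in front of the trays (nearer the robot), empty at the start. Origin under its centre, top 3 mm above the table.
Mind the look-alikes: they are no part of the job. Leave any orange look-alike of the fan alone.

How it is judged:
At the end, for the whole second after the job is handed in: Each of the four loose parts stands in the front bay of the tray stocked with its own kind, its centre within 15 mm of the middle of the bay, resting on the bay floor (within about 4 mm), upright within 0.1 rad, at rest and released (horizontal distance between fan and tray_fan below 0.015 m and z of fan in the frame of tray_fan between 0.001 and 0.008 m and angle between each of fan, heatsink, adapter, speaker's own z axis and vertical below 0.1 rad and linear speed of each of fan, heatsink, adapter, speaker below 0.02 m/s and contact force between the fingers and fan below 0.1 N and horizontal distance between heatsink and tray_heatsink below 0.015 m and z of heatsink in the frame of tray_heatsink between 0.001 and 0.008 m and contact force between the fingers and heatsink below 0.1 N and horizontal distance between adapter and tray_adapter below 0.015 m and z of adapter in the frame of tray_adapter between 0.001 and 0.008 m and contact force between the fingers and adapter below 0.1 N and horizontal distance between speaker and tray_speaker below 0.015 m and z of speaker in the frame of tray_speaker between 0.001 and 0.008 m and contact force between the fingers and speaker below 0.1 N); the robot touches nothing.
It fails at once if a part is dropped (faster than 0.7 m/s while out of the fingers) ((linear speed of fan above 0.7 m/s and contact force between the fingers and fan below 0.1 N) or (linear speed of heatsink above 0.7 m/s and contact force between the fingers and heatsink below 0.1 N) or (linear speed of adapter above 0.7 m/s and contact force between the fingers and adapter below 0.1 N) or (linear speed of speaker above 0.7 m/s and contact force between the fingers and speaker below 0.1 N)).
It fails at once if a part is tipped over (more than 0.8 rad) (angle between any of fan, heatsink, adapter, speaker's own z axis and vertical above 0.8 rad).
It also fails if it takes over 150 s, if anything falls off the work surface, if the arm or the gripper's body presses on something with over 40 N, if the wrist force passes 120 N, or if a joint passes its speed limit or range.

## Working session

There is one attempt and no reset: what is moved stays moved. The work goes in short steps, each a Python script; the robot and the scene stay as the last script left them, time stands still between calls to the robot, and variables do not carry over. Pictures are saved under pics/ and viewed, about 12 in all and at most 16, crops included, and the job is handed in when it is done.

```bash
mkdir -p pics; ls
python3 - <<'E'
from cell import bot
import cv2
for n in ["top","scene"]:
    im=bot.camera(n); cv2.imwrite(f"pics/{n}0.png",im[:,:,::-1])
    c=bot.calibration(n); print(n,c["mtx"],c["extrinsics"])
    for t in ["fan","heatsink","adapter","speaker","tray_fan","tray_heatsink","tray_adapter","tray_speaker","mat"]:
        print(t,[(round(d["confidence"],2),[round(float(x)) for x in d["bbox"]]) for d in bot.search_frame(n,t)][:6]) 
print(bot.read_clock(),bot.read_tool_rot(),bot.grip_depth)
E
```

```text
pics
top [[428.53099691   0.         321.88263222]
 [  0.         428.53099691 198.48645333]
 [  0.           0.           1.        ]] [[ 0.0200583  -0.99971243 -0.01314246  0.08142589]
 [-0.98489222 -0.01749608 -0.17228234  0.56365718]
 [ 0.17200286  0.01639959 -0.98495993  1.1833122 ]
 [ 0.          0.          0.          1.        ]]
fan [(0.8, [173, 182, 24, 19]), (0.57, [225, 206, 20, 22])]
heatsink [(0.82, [380, 162, 22, 25])]
adapter [(0.96, [463, 212, 15, 26]), (0.39, [367, 125, 54, 75])]
speaker [(0.57, [319, 172, 12, 12]), (0.17, [222, 206, 26, 23])]
tray_fan [(0.92, [366, 122, 55, 79])]
tray_heatsink [(0.68, [204, 168, 62, 74])]
tray_adapter [(0.66, [294, 131, 54, 74])]
tray_speaker [(0.96, [442, 174, 54, 77])]
mat [(0.86, [319, 221, 45, 31]), (0.18, [366, 123, 53, 77])]
scene [[489.03155945   0.         315.78586416]
 [  0.         489.03155945 195.34915115]
 [  0.           0.           1.        ]] [[ 0.83293802  0.55335417  0.00366224 -0.51850062]
 [ 0.47087902 -0.70528471 -0.52994946 -0.18554392]
 [-0.29066682  0.44313953 -0.84802132  1.38766065]
 [ 0.          0.          0.          1.        ]]
fan [(0.7, [389, 91, 23, 21]), (0.64, [343, 112, 21, 25])]
heatsink [(0.79, [285, 259, 30, 32])]
adapter [(0.94, [166, 308, 38, 30]), (0.61, [255, 246, 110, 98])]
speaker [(0.58, [328, 197, 18, 23])]
tray_fan [(0.59, [257, 247, 107, 98]), (0.39, [327, 196, 18, 25])]
tray_heatsink [(0.83, [314, 101, 92, 70])]
tray_adapter []
tray_speaker [(0.67, [140, 281, 116, 114]), (0.65, [329, 198, 18, 24])]
mat []
1.0 [ 0.58619162 -0.58618315 -0.39545415  0.39545507] 0.0187
```

Run:
```python
import cv2
im=cv2.imread("pics/top0.png"); cv2.imwrite("pics/top0c.png",cv2.resize(im[90:290,140:520],(798,420),interpolation=cv2.INTER_CUBIC))
im=cv2.imread("pics/scene0.png"); cv2.imwrite("pics/scene0c.png",cv2.resize(im[60:400,100:460],(635,600),interpolation=cv2.INTER_CUBIC))
```

```text
(no output)
```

View pics/top0c.png

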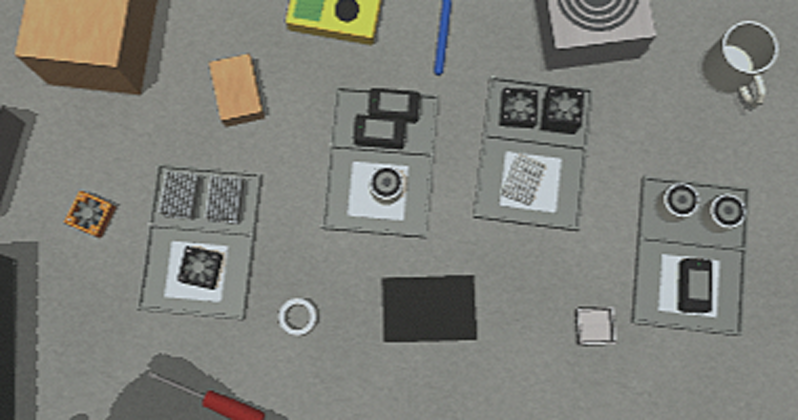

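View pics/scene0c.png

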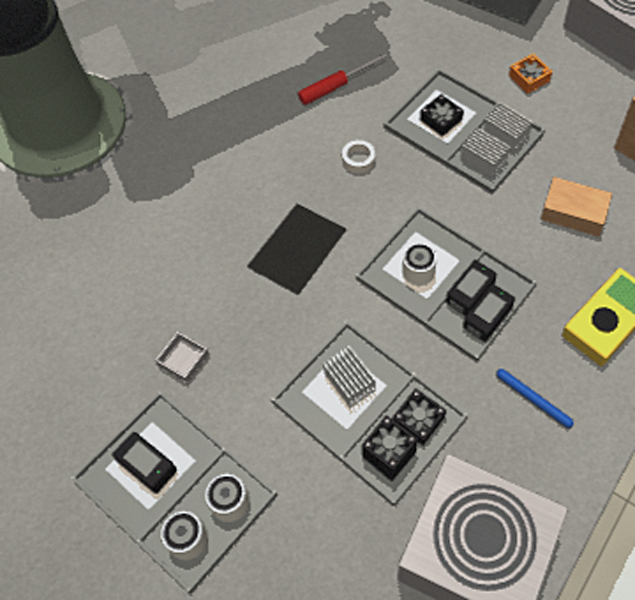

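```bash
cat > h.py <<'E'
import numpy as np, cv2
from scipy.optimize import least_squares
def proj(c,P):
    P=np.atleast_2d(P); e=c["extrinsics"]; q=(P@e[:3,:3].T+e[:3,3])@c["mtx"].T
    return q[:,:2]/q[:,2:]
def R2(a): return np.array([[np.cos(a),-np.sin(a)],[np.sin(a),np.cos(a)]])
def place(p,loc,z):
    """planar pose p=(x,y,yaw), local xy pts, height z -> world pts"""
    w=np.asarray(loc)@R2(p[2]).T+p[:2]; return np.c_[w,np.full(len(w),z)]
def warp(im,c,p,z,half=0.075,n=300):
    """rectified view of plane z, in frame p: up = +x, left = +y"""
    s=half; d=np.float32([[0,0],[n,0],[n,n],[0,n]])
    src=proj(c,place(p,[[s,s],[s,-s],[-s,-s],[-s,s]],z)).astype(np.float32)
    return cv2.warpPerspective(im,cv2.getPerspectiveTransform(src,d),(n,n),flags=cv2.INTER_CUBIC)
E
python3 - <<'E'
from h import *; from cell import bot; import json
ct,cs=bot.calibration("top"),bot.calibration("scene")
T=lambda a:np.array(a)/2.1+[140,90]-.25
S=lambda a:np.array(a)/np.array([635/360,600/340])+[100,60]-.25
# order FL FR NR NL
D={"tray_heatsink":([(160,166),(262,175),(243,319),(139,311)],[(543,128),(493,190),(384,126),(439,72)]),
"tray_adapter":([(337,88),(438,97),(427,236),(324,229)],[(536,285),(480,358),(357,276),(418,210)]),
"tray_fan":([(488,78),(591,90),(578,230),(473,217)],[(467,417),(395,503),(272,401),(347,325)]),
"tray_speaker":([(644,178),(748,188),(741,334),(633,323)],[(276,494),(191,592),(75,481),(161,396)]),
"mat":([(383,279),(473,275),(476,340),(384,342)],[(346,231),(297,293),(248,266),(296,204)])}
poses={}
for k,(t,s) in D.items():
    if k=="mat": L=[(.045,.065),(.045,-.065),(-.045,-.065),(-.045,.065)];z=.003
    else: L=[(.1475,.075),(.1475,-.075),(-.0625,-.075),(-.0625,.075)];z=.012
    f=lambda p:np.r_[(proj(ct,place(p,L,z))-T(t)).ravel(),(proj(cs,place(p,L,z))-S(s)).ravel()]
    r=least_squares(f,[.5,0,0]); poses[k]=list(r.x); print(k,r.x.round(4),"rms px",np.sqrt((r.fun**2).mean()).round(2),abs(r.fun).max().round(2))
json.dump(poses,open("poses.json","w"))
it,is_=cv2.imread("pics/top0.png"),cv2.imread("pics/scene0.png")
rows=[[],[]]
for k,h in [("tray_heatsink",.029),("tray_adapter",.046),("tray_fan",.040),("tray_speaker",.034)]:
    for i,(im,c) in enumerate([(it,ct),(is_,cs)]):
        w=warp(im,c,poses[k],h,.05,200); rows[i].append(w)
cv2.imwrite("pics/rect0.png",np.vstack([np.hstack(r) for r in rows]))
E
```

```text
tray_heatsink [ 0.5051  0.3512 -0.0691] rms px 0.98 1.96
tray_adapter [ 0.6269  0.0981 -0.0657] rms px 1.13 2.02
tray_fan [ 0.6432 -0.1184 -0.1103] rms px 1.21 2.66
tray_speaker [ 0.5002 -0.3383 -0.0944] rms px 1.27 2.79
mat [0.458  0.0248 0.0431] rms px 0.69 1.52
```

View pics/rect0.png

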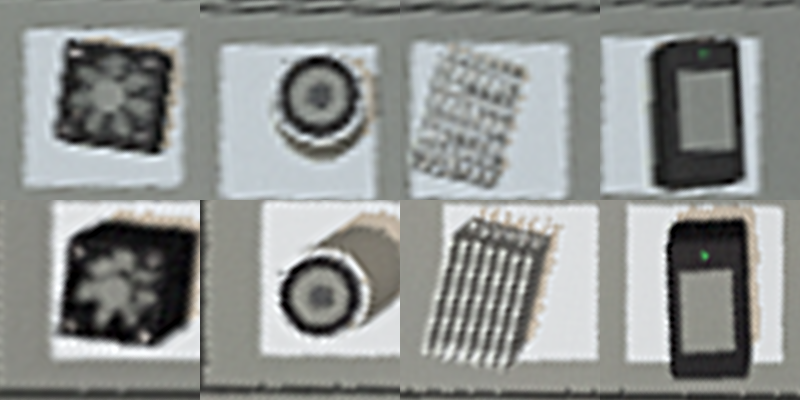

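```bash
cat > ov.py <<'E'
from h import *; from cell import bot; import json
poses=json.load(open("poses.json"))
def sq(a,b): return np.array([[a,b],[a,-b],[-a,-b],[-a,b]])/2
circ=np.array([[np.cos(t),np.sin(t)] for t in np.linspace(0,6.28,24)])*.024
shape={"fan":(sq(.05,.05),.025),"speaker":(circ,.042),"heatsink":(sq(.06,.042),.036),"adapter":(sq(.072,.04),.03)}
def overlay(tag,items,fn,half=.065,n=200):
    rows=[]
    for cam in ["top","scene"]:
        im=cv2.imread(f"pics/{cam}{tag}.png"); c=bot.calibration(cam); row=[]
        for base,part,pp,fz in items:
            p=poses[base]; C=proj(c,place(p,[[0,0]],.02))[0]; s=5 if cam=="top" else 3.5
            A=np.array([[s,0,n/2-s*C[0]],[0,s,n/2-s*C[1]]]); w=cv2.warpAffine(im,A,(n,n),flags=cv2.INTER_CUBIC)
            def poly(P,col): 
                q=(proj(c,P)+.0)*s+A[:,2]; cv2.polylines(w,[np.round(q*8).astype(np.int32)],True,col,1,cv2.LINE_AA,3)
            if base!="mat": poly(place(p,sq(.08,.08),.004),(255,0,0))
            if part:
                L,h=shape[part]; poly(place(pp,L,fz+h),(0,255,0)); poly(place(pp,L,fz),(0,160,255))
            row.append(w)
        rows.append(np.hstack(row))
    cv2.imwrite(fn,cv2.resize(np.vstack(rows),None,fx=min(800/(n*len(items)),300/n),fy=min(800/(n*len(items)),300/n)))
E
python3 - <<'E'
from ov import *
rel={"fan":("tray_heatsink",.003,-.0035,-.14),"speaker":("tray_adapter",.002,-.010,0),"heatsink":("tray_fan",-.005,.0125,-.25),"adapter":("tray_speaker",-.0045,-.0025,.045)}
for k,(b,x,y,a) in rel.items():
    p=poses[b]; w=place(p,[[x,y]],0)[0]; poses[k]=[w[0],w[1],p[2]+a]; print(k,np.round(poses[k],4))
json.dump(poses,open("poses.json","w"))
overlay("0",[(b,k,poses[k],.004) for k,(b,*_) in rel.items()],"pics/ov0.png")
E
```

```text
fan [ 0.5078  0.3475 -0.2091]
speaker [ 0.6282  0.088  -0.0657]
heatsink [ 0.6396 -0.1055 -0.3603]
adapter [ 0.4955 -0.3404 -0.0494]
```

View pics/ov0.png

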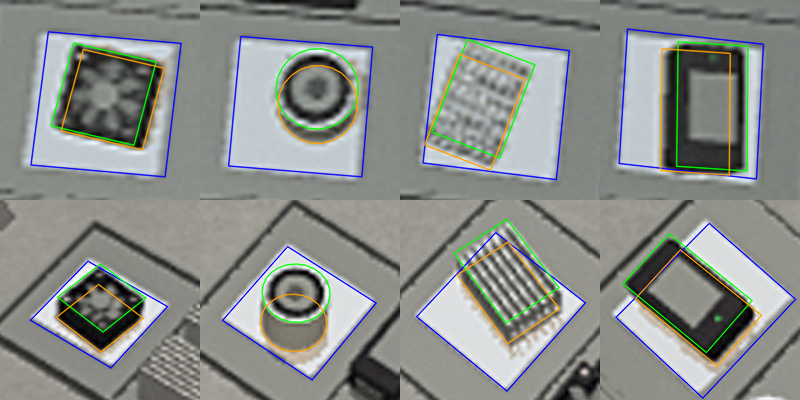

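```bash
cat > m.py <<'E'
from h import *; from cell import bot; import json
from scipy.spatial.transform import Rotation as R
poses=json.load(open("poses.json")); H=.16
Z={"fan":.003,"heatsink":.006,"adapter":.005,"speaker":.010}
def quat(a):
    c,s=np.cos(a),np.sin(a); q=R.from_matrix(np.array([[c,0,-s],[s,0,c],[0,-1,0]])).as_quat(); return [float(v) for v in q[[3,0,1,2]]]
def tool_a():
    w,x,y,z=bot.read_tool_rot(); v=R.from_quat([x,y,z,w]).apply([1,0,0]); return np.arctan2(v[1],v[0])
def over(x,y,a,z=H,carry=False):
    cand=[]
    for b in (a,a+np.pi):
        d=(b-tool_a()+np.pi)%(2*np.pi)-np.pi; j=bot.solve_ik([x,y,z],quat(b))
        if j is not None: cand.append((abs(j[5]),b))
    b=min(cand)[1]
    try: bot.move_linear([x,y,z],speed=.25,rotation=quat(b))
    except bot.PlanningError as e: print("line refused",e); bot.move_pose([x,y,z],quat(b))
def down(x,y,z,f):
    bot.move_linear([x,y,z+.03],speed=.12)
    hit=bot.move_linear([x,y,z],speed=.03,until_force=f)
    if hit: print("  touched at",np.round(bot.read_position(),4))
def pick(part,dz=0,jaw=None):
    x,y,a=poses[part]; bot.set_gripper(.82); over(x,y,a+np.pi/2 if jaw is None else jaw); down(x,y,Z[part]+dz,8)
    bot.set_gripper(0.,40); w=bot.read_gripper_width(); f0=bot.read_ft_force()
    bot.move_linear([x,y,H],speed=.1); bot.wait(.2)
    print("pick",part,"width mm",round(w*85,1),round(bot.read_gripper_width()*85,1),"dF",np.round(bot.read_ft_force()-np.array(f0),1),"t",bot.read_clock())
def put(part,dest,dz=0):
    x,y,a=poses[dest]; over(x,y,a+np.pi/2,carry=True); down(x,y,Z[part]+dz+.0008,6)
    bot.set_gripper(.8); bot.move_linear([x,y,H],speed=.12)
    poses[part]=[x,y,a]; json.dump(poses,open("poses.json","w")); print("put",part,dest,"t",bot.read_clock())
def snap(tag):
    for n in ("top","scene"): cv2.imwrite(f"pics/{n}{tag}.png",bot.camera(n)[:,:,::-1])
E
python3 - <<'E'
from m import *
print(tool_a(),[None if bot.solve_ik([poses[k][0],poses[k][1],.01],quat(poses[k][2]+np.pi/2)) is None else k for k in poses])
pick("fan"); put("fan","mat",-.001)
pick("heatsink"); snap("1")
E
python3 -c "
import cv2
im=cv2.imread('pics/scene1.png'); cv2.imwrite('pics/s1.png',cv2.resize(im[60:400,100:460],(635,600)))"
```

```text
1.1869791757165469 ['tray_heatsink', 'tray_adapter', 'tray_fan', 'tray_speaker', 'mat', 'fan', 'speaker', 'heatsink', 'adapter']
pick fan width mm 48.9 48.9 dF [-0.1  0.7 -3.9] t 7.4417
put fan mat t 13.0417
pick heatsink width mm 41.3 41.3 dF [ 1.4 -0.4 -4.2] t 18.8917
```

View pics/s1.png

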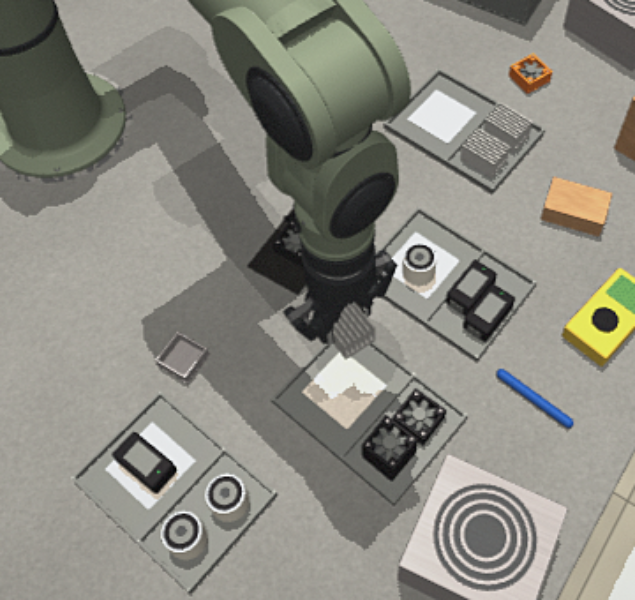

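Run:
```python
from m import *
put("heatsink","tray_heatsink"); over(.35,-.15,np.pi/2,z=.3); snap("2")
from ov import overlay
overlay("2",[("tray_heatsink","heatsink",poses["heatsink"],.004),("mat","fan",poses["fan"],.003),("tray_fan",None,None,0)],"pics/ov2.png")
```

```text
put heatsink tray_heatsink t 25.175
```

View pics/ov2.png

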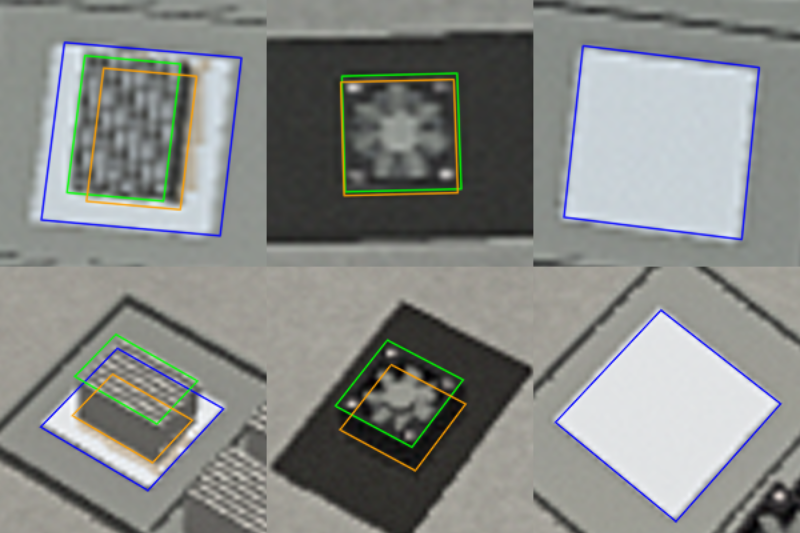

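Run:
```python
from m import *
pick("fan",-.001); put("fan","tray_fan")
pick("speaker",jaw=poses["tray_adapter"][2]+np.pi/2); put("speaker","mat",-.001)
pick("adapter"); put("adapter","tray_adapter")
over(.35,-.15,np.pi/2,z=.3); snap("3")
from ov import overlay
overlay("3",[("tray_heatsink","heatsink",poses["heatsink"],.004),("tray_fan","fan",poses["fan"],.004),("tray_adapter","adapter",poses["adapter"],.004),("mat","speaker",poses["speaker"],.003)],"pics/ov3.png")
```

```text
pick fan width mm 48.7 48.8 dF [ 0.8  0.  -6.5] t 33.575
put fan tray_fan t 38.7833
pick speaker width mm 46.7 46.9 dF [-0.  0. -3.] t 44.45
put speaker mat t 49.3667
pick adapter width mm 38.8 39.1 dF [ 1.   0.4 -6. ] t 55.8167
put adapter tray_adapter t 61.9583
```

View pics/ov3.png

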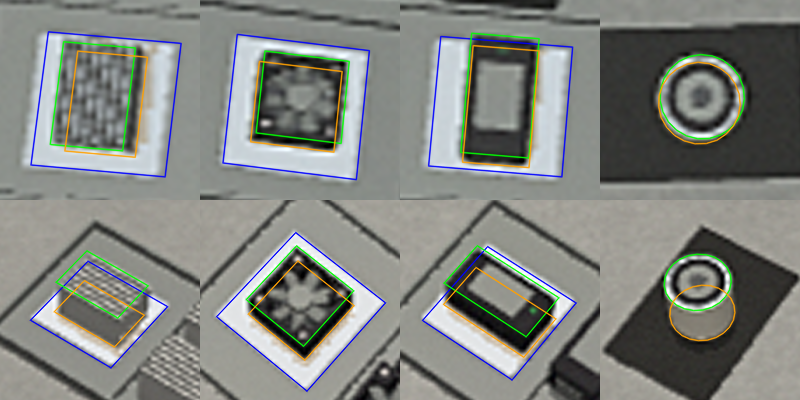

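Run:
```python
from m import *
pick("speaker",-.001); put("speaker","tray_speaker")
over(.35,0.1,np.pi/2,z=.3); snap("4")
from ov import overlay
overlay("4",[("tray_"+k,k,poses[k],.004) for k in ("heatsink","fan","adapter","speaker")],"pics/ov4.png")
im=cv2.imread("pics/scene4.png"); cv2.imwrite("pics/s4.png",cv2.resize(im[60:400,100:460],(635,600)))
```

```text
pick speaker width mm 46.7 47.1 dF [ 1.1 -0.6 -5.7] t 69.65
put speaker tray_speaker t 75.2833
```

View pics/ov4.png

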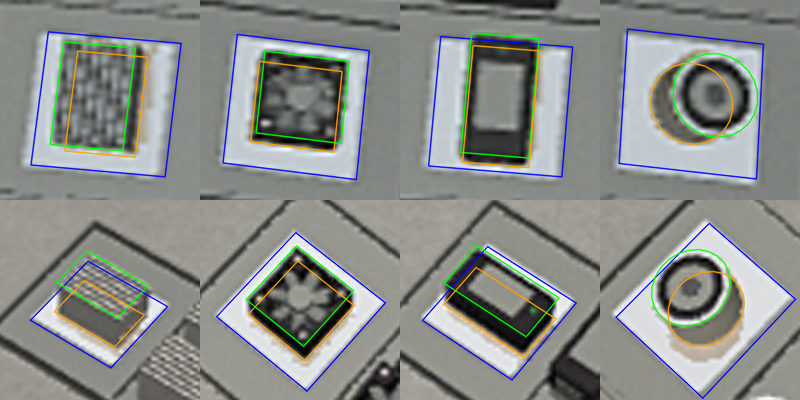

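View pics/s4.png

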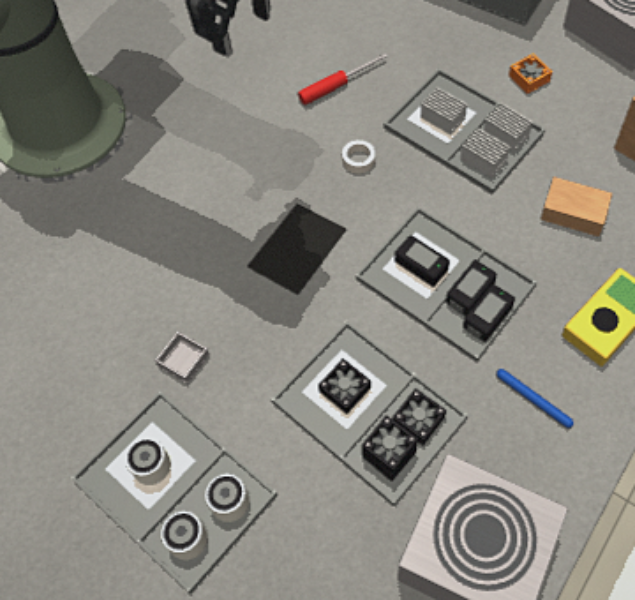

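```bash
python3 -c "
from cell import bot
bot.wait(.5); bot.close_job(); print(bot.read_clock())"
```

```text
the job is handed in; nothing more can be done
the job is handed in; nothing more can be done
```

All four parts are now in the front bays of their own trays, and I handed the job in at about 76 s on the robot's clock, against the 150 s limit. Each pair was swapped by way of the mat: the fan with the heat sink, then the speaker with the adapter. I did not touch the orange fan.

- **Position and pose:** In the last pictures from both cameras, all four parts stand upright and flat on their paper squares. By eye, their outlines sit within about 2–5 mm of the bay centres, against a tolerance of 15 mm. The heat sink is the furthest off, and its offset looked slightly different in the two cameras.
- **Grips and placing:** The gripper widths matched every part. No descent was stopped by its force limit, and the arm was clear of everything at the end.
- **Not checked:** I judged tilt and rest from the pictures only, and the handing-in call gave no verdict.

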